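# Put the mouth-organ case and pitch pipe away from the spinning tray

### The arm

A 6-joint arm with a two-finger parallel gripper is mounted at the origin on the work surface. World frame = base frame: x ahead of the robot, y to its left, z up, the work surface at z = 0. Lengths are in m, angles in rad, forces in N, time in s.
With the tool pointing down it reaches from about 0.4 to 0.925 m from the base axis. Payload 3.4 kg.
Tool frame: the origin (TCP) lies at the very end of the fingers, on their centre line; the grasp point (between the pads) lies 19 mm behind it; z points along the fingers, y is the line along which they close (so a half turn about z gives the same grasp; the last joint's range is limited). The gripper opens to 85 mm and grips with 20 to 120 N. Pads are 22 mm wide; open, the fingers measure 114 mm over their backs; the gripper's body (76 mm by 85 mm) begins 54 mm behind the grasp point. The pads swing forward as they close: fully open they stand 13 mm farther back than shut.
Start: joints at [-1.333, 0.307, 1.506, -0, 1.328, -0.073], TCP at [0.176, -0.547, 0.231] pointing down, gripper open.
Joint ranges: [-3.12, 3.12], [-1.05, 2.28], [0.14, 2.33], [-1.42, 4.57], [0.1, 2.73], [-2.68, 2.68]. Speed limits (rad/s): [2.57, 2.57, 3.14, 3.14, 3.14, 3.14].

### API

Orientations are given as a 3x3 rotation matrix whose columns are the frame's x, y, z axes.
In Python, from cell import state, camera, get_calibration, job_done gives the robot as it stands.
- The arm moves only by the shell command python3 -m creep 'ROWS'. ROWS is a JSON object of lists of equal length, an entry for each row: "dp": the shift along the tool's x, y, z normalised to -1 to 1, where 1 is 50 cm, a list of three; "rot": the turn, a rotation vector about the tool's x, y, z normalised to -1 to 1, where 1 is 90 degrees, a list of three; "gripper": the closure, from -1 (fully open) to 1 (shut). A call has 1 to 12 rows; each row is the pose to reach, as a shift and turn from the pose commanded when the call began, along the tool's axes at that moment; what a row does not reach only later rows make up. A row lasts 1/8 s, in which the tool goes at most 62.5 mm and 10.7 degrees, less where a joint would pass 70% of its speed; a pose out of reach is approached as far as the arm can. A call with a number of a shift or a turn outside -1 to 1 is refused whole. A call with a gripper value outside its range is refused whole. The fingers move at their own pace and stop on an object; the grip force is fixed at half the most. Time passes only in rows, so rows that repeat a pose let the fingers close. It gives the time, the measured TCP pose, the force, the opening and the grip force at its end, in the units of the state.
- state(): the state, without advancing time (a new reading comes with each control period).
- camera(name): name is "scene" or "top"; returns (picture, depth): 384x512x3 uint8, red, green, blue; 384x512 float32, m along the optical axis (not along the pixel's ray), 0 where there is no reading.
- get_calibration(name): a dict with "fx", "fy", "cx", "cy" (pixels), "origin" and "rotation" of the camera in the world. Camera axes: x right, y down, z forward; pixel columns grow to the right and rows downward; lengths in m; the calibration is good to about 2 mm. A picture is of the moment at which its call begins. get_calibration takes no time and is no camera call.
- job_done(): hands the job in; it is judged then, once.
The state is a dict: "t": time; "joints": joint angles; "joint_velocities": joint speeds; "joint_efforts": joint torques, N m; "eef_pos": TCP position; "ee_rot": TCP orientation; "wrist_force": force on the tool from outside, world axes, zero at the start; "torque": the same for the moment, N m; "opening": opening from 0.0 (shut) to 1.0 (fully open); "gripper_force": force on a finger pad.
Only numpy, scipy, OpenCV 4.12 (cv2) and the standard library are available. Lean on these libraries where they do the work, as an engineer would, in place of code of your own. Each camera call takes 0.05 s, during which the arm holds its last target. There are 200 camera calls.

### The job

Lift the grey harmonica case and the steel pitch pipe off the freely spinning turntable and lay each flat, lengthwise, on its pad in the open wooden box: the case on the blue pad, the pitch pipe on the red pad. Then lower the box's lid gently until it is fully shut. Do not drop the two things, do not send the turntable whirling and leave it at rest, and do not knock over or push aside anything else.

Things in the scene. Friction and masses are not known exactly. Their poses are not given: they have to be found in the camera images.
- susan: turntable: round wooden disc, 300 mm in diameter, on a smaller fixed rubber foot; its flat top is 32 mm above the work surface, no rim. It spins freely about the vertical through this origin (centre of the foot, on the work surface). The foot does not move. It may stand left or right of the robot
- susan_disc (a joint): angle of the spinning disc relative to its foot, rad, positive counter-clockwise from above, no stops in practice, very little friction
- harmonica_case: grey plastic harmonica case, closed, lying flat on the turntable: 120 mm long (its x) by 50 mm (y) by 28 mm high (z), about 180 g; origin at the centre of its underside
- pitch_pipe: brushed-steel pitch pipe: four parallel tubes in a flat row held by two brass bands, 100 mm long (its x) by 48 mm (y) by 12 mm high (z), about 120 g, lying flat on the turntable; origin at the centre of its underside
- care_bottle: orange bottle with black cap standing on the turntable about 100 mm from its centre, 40 mm in diameter, 110 mm high; origin at the centre of its underside. Leave it
- polish_tin: red round tin standing on the turntable about 100 mm from its centre, 60 mm in diameter, 45 mm high; origin at the centre of its underside. Leave it
- nut_blank: pale cedar bar lying at the middle of the turntable, 70 mm (x) by 12 mm by 12 mm; origin at the centre of its underside. Leave it
- box: fixed open dark wooden box, outside 166 mm (its x) by 342 mm (y) by 60 mm high, walls and floor 6 mm thick; origin at the centre of its underside. Its lid is hinged along the top of its far (+x) wall. Along its y lie three places, at -100, 0 and +100 mm: the blue pad, the red pad and a tuner, in any order
- lid (a joint): angle of the box's lid, rad: 0 = shut, resting on the rim; about 1.57 = upright; at most 1.9. The hinge is stiff: the lid stays where it is left. The lid is a 166 x 342 x 8 mm board, 250 g; it takes about 2 to 4 N at its free edge to lower it
- lid_hinge (a point): middle of the lid's hinge line, at the far top edge of the box (60 mm up, 83 mm behind the box's centre); the axis runs along the box's y. With the lid at angle a, the lid's free edge lies 166 mm from here, towards the box's -x times cos a and up times sin a
- lid_edge (a point): middle of the lid's free edge, on its outer (upper when shut) face
- lid_handle (a point): brass knob on the lid's outer face: grip point 35 mm out from that face, 30 mm from the free edge, midway along it
- pad_blue: fixed blue pad on the box's floor, 130 mm (x) by 85 mm (y) by 3 mm thick; origin at the centre of its underside, 6 mm above the work surface. The harmonica case belongs here, its length along the pad's length
- pad_red: fixed red pad, the same size as the blue one. The pitch pipe belongs here, its length along the pad's length
- tuner: black electronic tuner lying in the box's third place, 100 mm (x) by 50 mm (y) by 30 mm high; origin at the centre of its underside. Leave it
- vase: tall blue closed ceramic bottle-vase standing between turntable and box, 44 mm in diameter, 170 mm high; origin at the centre of its underside. Leave it
- marble_dish: small white dish holding a green glass marble, 90 mm in diameter, 37 mm high, beyond the vase; origin at the centre of its underside. Leave it
- shoe_brush: wooden shoe brush, bristles down, 170 mm by 50 mm by 42 mm high, beyond the vase; origin at the centre of its underside. Leave it

How it is judged:
By the outcome, as a careful person would: the job done as asked, in the order asked, and still so for the second after the job is handed in, with the robot touching nothing.
It also fails if it takes over 72 s, if anything falls off the work surface, if the arm or the gripper's body presses on something with over 40 N, if the wrist force passes 120 N, or if a joint passes its speed limit or range.

## Working session

There is one attempt and no reset: what is moved stays moved. The work goes in short steps, Python scripts to look and compute and a shell command to move; the robot and the scene stay as the last step left them, time stands still between calls to the robot, and variables do not carry over. Pictures are saved under pics/ and viewed, at most 10 in all, crops included, and the job is handed in when it is done.

```bash
mkdir -p pics; ls
python3 - <<'E'
from cell import *
import cv2,numpy as np
for n in("scene","top"):
    p,d=camera(n); c=get_calibration(n); print(n,c)
    cv2.imwrite(f"pics/{n}0.png",cv2.resize(p[:,:,::-1],(800,600),interpolation=cv2.INTER_CUBIC)); np.savez(f"{n}0.npz",p=p,d=d)
print(state())
E
```

```text
pics
scene {'fx': 375.11985680456075, 'fy': 375.11985680456075, 'cx': 252.86955674488112, 'cy': 191.29269053369725, 'origin': array([ 0.98769063, -0.33028201,  0.77632483]), 'rotation': array([[ 0.63941387,  0.59934303, -0.48159925],
       [ 0.7688592 , -0.5003329 ,  0.39814886],
       [-0.0023322 , -0.62486392, -0.7807302 ]])}
top {'fx': 436.50599257218016, 'fy': 436.50599257218016, 'cx': 257.2762843472063, 'cy': 190.01710843654476, 'origin': array([0.40064521, 0.00680468, 1.12507412]), 'rotation': array([[ 0.01325232, -0.98712347,  0.15941029],
       [-0.99988284, -0.01186116,  0.00967527],
       [-0.00765989, -0.15951983, -0.98716501]])}
{'t': 0.1, 'joints': array([-1.33248334e+00,  3.07511263e-01,  1.50754913e+00, -1.86518004e-06,
        1.32840782e+00, -7.35021719e-02]), 'joint_velocities': array([ 0.00048637, -0.0006377 , -0.00224685, -0.0002902 , -0.00125704,
        0.00052938]), 'joint_efforts': array([ 4.66116326e-04, -4.58528495e+01, -2.52608496e+01, -1.73681502e-05,
        5.55820719e-03, -1.39878125e-05]), 'eef_pos': array([ 0.17622761, -0.54666474,  0.23046327]), 'ee_rot': array([[ 9.51778163e-01,  3.06786785e-01, -4.44508638e-04],
       [ 3.06787077e-01, -9.51776428e-01,  1.82211507e-03],
       [ 1.35927978e-04, -1.87061884e-03, -9.99998241e-01]]), 'wrist_force': array([-0.27634035, -0.04829778, -0.72329622]), 'torque': array([ 0.00013977,  0.06169624, -0.02573809]), 'gripper_force': 0.0, 'opening': 1.004770264777298}
```

View pics/top0.png

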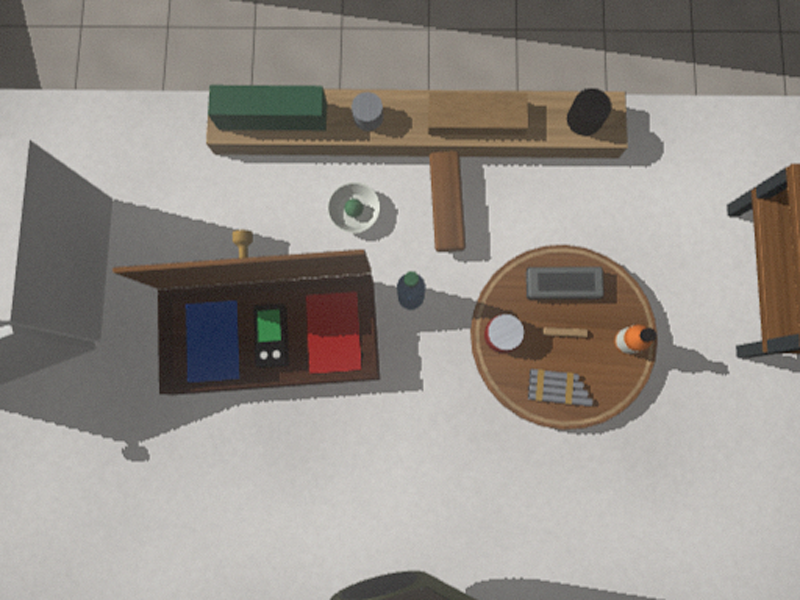

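View pics/scene0.png

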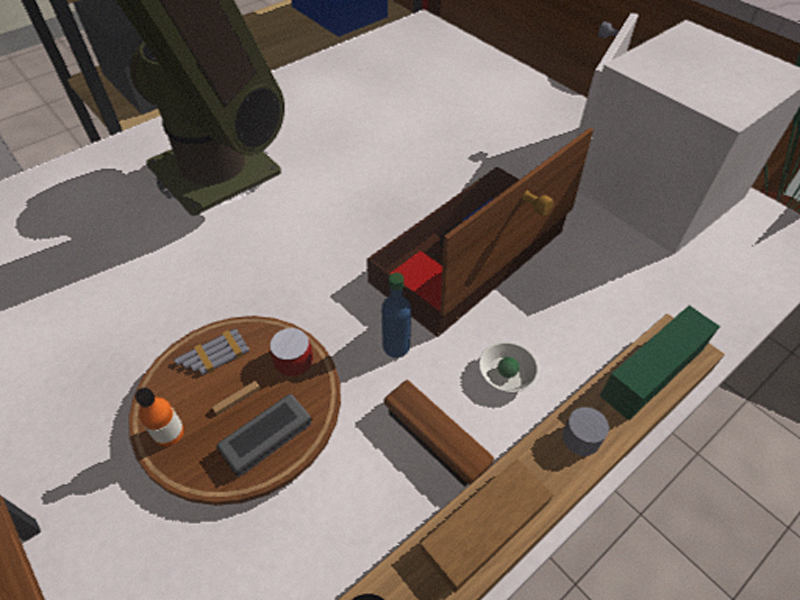

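The top view (800×600 display) shows the box on the left, with the blue pad at (212,341), the tuner at (270,336), the red pad at (333,333) and the lid upright with its knob at (242,240). On the right is the turntable at (565,337), holding the case at (565,283), the pipe at (560,388), the tin at (505,332), the bottle at (633,339) and the bar at (566,332). The vase stands at (411,289).

```bash
cat > h.py <<'E'
import numpy as np,cv2
from cell import camera,get_calibration,state
def grab(n): return camera(n)
def world(n,d):
    c=get_calibration(n); v,u=np.mgrid[:384,:512]
    r=np.stack([(u-c["cx"])/c["fx"],(v-c["cy"])/c["fy"],np.ones_like(u)],-1)@np.array(c["rotation"]).T
    return np.array(c["origin"]),r,np.array(c["origin"])+r*d[...,None]
def plane(o,r,m,z):
    q=r[m]; return (o+q*((z-o[2])/q[:,2])[:,None])[:,:2]
def rect(p):
    (c,(w,h),_)=R=cv2.minAreaRect(p.astype(np.float32)); b=cv2.boxPoints(R)
    e=[b[1]-b[0],b[2]-b[1]]; e=max(e,key=np.linalg.norm)
    return np.round(c,4),round(max(w,h),4),round(min(w,h),4),round(np.degrees(np.arctan2(e[1],e[0]))%180,1)
def big(m):
    n,l,s,_=cv2.connectedComponentsWithStats(m.astype(np.uint8)); return l==1+np.argmax(s[1:,4])
def roi(u0,u1,v0,v1):  # display px
    m=np.zeros((384,512),bool); m[int(v0*.64):int(v1*.64),int(u0*.64):int(u1*.64)]=1; return m
E
python3 - <<'E'
from h import *
f=np.load("top0.npz");p,d=f["p"].astype(int),f["d"]; o,r,P=world("top",d); z=P[...,2]
R,G,B=p[...,0],p[...,1],p[...,2]; sat=p.max(-1)-p.min(-1)
def rep(n,m,zz): m=big(m); print(n,m.sum(),rect(plane(o,r,m,zz)),"z",np.round(np.median(z[m]),4))
rep("disc",roi(460,670,235,440)&(z>.022)&(z<.09),.032)
rep("case",roi(515,615,255,310)&(z>.053),.06)
rep("pipe",roi(515,605,360,415)&(z>.037),.044)
rep("tin",roi(480,535,305,360)&(z>.068),.077)
rep("bottle",roi(600,665,310,370)&(z>.10),.142)
rep("bar",roi(537,595,320,345)&(z>.038)&(z<.055),.044)
rep("red",roi(290,375,280,380)&(R>100)&(G<70),.009)
rep("blue",roi(175,250,290,390)&(B>R+30)&(B>55),.009)
rep("tuner",roi(250,292,295,372)&(z>.028)&(z<.045),.036)
rep("vase",roi(380,440,250,320)&(z>.155),.17)
rep("vaseall",roi(380,440,250,320)&(z>.09),.13)
rep("boxrim",roi(140,390,280,400)&(z>.05)&(z<.067),.06)
k=roi(230,256,225,262)&(R>B+40)&(z>.1); q=P[k]; print("knob",k.sum(),q.min(0),q.max(0),np.median(q,0))
k=roi(110,375,245,295)&(z>.2); q=P[k]; print("lidtop",q.min(0),q.max(0),np.median(q,0))
k=roi(325,385,180,240)&(z>.02); print("dish",P[k].min(0),P[k].max(0))
k=roi(425,470,150,255)&(z>.02); print("brush",P[k].min(0),P[k].max(0))
k=roi(205,630,85,160)&(z>.02); print("shelf",P[k].min(0),P[k].max(0))
k=roi(0,115,140,380)&(z>.02); print("grey",P[k].min(0),P[k].max(0))
f=np.load("scene0.npz");p,d=f["p"].astype(int),f["d"]; o,r,P=world("scene",d); z=P[...,2];R,G,B=p[...,0],p[...,1],p[...,2]
k=roi(450,595,130,325)&(z>.07)&(R>B+15); q=P[k]; print("lid scene",q.min(0),q.max(0))
k=roi(518,556,190,215)&(R>B+50)&(z>.1); q=P[k]; print("knob scene",np.median(q,0),q.min(0),q.max(0))
k=roi(215,315,395,475)&(z>.054)&(z<.068); print("case scene",rect(plane(o,r,big(k),.06)))
k=roi(170,255,330,378)&(z>.038)&(z<.05); print("pipe scene",rect(plane(o,r,big(k),.044)))
E
```

```text
disc 10782 (array([ 0.5178, -0.2425]), 0.2972, 0.2969, np.float32(157.9)) z 0.0332
case 956 (array([ 0.5985, -0.2413]), 0.1189, 0.0503, np.float32(90.7)) z 0.0594
pipe 708 (array([ 0.4342, -0.2336]), 0.1011, 0.0478, np.float32(84.5)) z 0.0433
tin 425 (array([ 0.5159, -0.1432]), 0.0556, 0.0534, np.float32(153.4)) z 0.077
bottle 228 (array([ 0.506 , -0.3291]), 0.0393, 0.0357, np.float32(134.2)) z 0.1119
bar 141 (array([ 0.5212, -0.2433]), 0.0695, 0.0123, np.float32(87.5)) z 0.0441
red 791 (array([0.488 , 0.1287]), 0.0849, 0.0643, np.float32(91.3)) z 0.0086
blue 1603 (array([0.5049, 0.3296]), 0.1269, 0.0837, np.float32(4.9)) z 0.0084
tuner 783 (array([0.5117, 0.2289]), 0.0996, 0.0505, np.float32(4.9)) z 0.0356
vase 78 (array([0.581 , 0.0038]), 0.0204, 0.0178, np.float32(0.7)) z 0.1697
vaseall 278 (array([0.5768, 0.0047]), 0.0447, 0.0394, np.float32(0.7)) z 0.1167
boxrim 1089 (array([0.5129, 0.2296]), 0.3414, 0.1681, np.float32(94.9)) z 0.0587
knob 116 [0.40064521 0.00680468 0.19930891] [0.63817882 0.25242138 1.12507412] [0.62003907 0.24046752 0.20869774]
lidtop [0.40064521 0.00680468 0.20010556] [0.62227844 0.40676538 1.12507412] [0.59159909 0.23604857 0.22452474]
dish [0.40064521 0.00680468 0.02001415] [0.77231866 0.14386811 1.12507412]
brush [ 0.40064521 -0.08972111  0.02060225] [0.82968463 0.00680468 1.12507412]
shelf [ 0.40064521 -0.35246491  0.02000114] [0.92925901 0.34869197 1.12507412]
grey [0.40064521 0.00680468 0.02006569] [0.74903088 0.65080342 1.12507412]
lid scene [ 0.49519359 -0.33028201  0.07011405] [0.98769063 0.52158708 0.77632483]
knob scene [0.63383193 0.24104949 0.20241317] [ 0.59321319 -0.33028201  0.108366  ] [0.98769063 0.33684283 0.77632483]
case scene (array([ 0.6056, -0.243 ]), 0.1186, 0.0509, np.float32(90.6))
pipe scene (array([ 0.4394, -0.2349]), 0.0986, 0.0528, np.float32(84.8))
```

```bash
cat >> h.py <<'E'
from scipy.spatial.transform import Rotation as Ro
def go(x,y,z,yaw):
    """print dp, rot to reach TCP x,y,z tool down, tool y axis at yaw deg"""
    s=state(); R=np.array(s["ee_rot"]); a=np.radians(yaw); Y=np.array([np.cos(a),np.sin(a),0]); Z=np.array([0,0,-1.])
    D=np.stack([np.cross(Y,Z),Y,Z],1)
    print("t",round(s["t"],2),"pos",s["eef_pos"].round(4),"F",s["wrist_force"].round(1),"open",round(s["opening"],3),"j6",s["joints"][5].round(2))
    print("dp",(R.T@(np.array([x,y,z])-s["eef_pos"])/.5).round(4),"rot",(Ro.from_matrix(R.T@D).as_rotvec()/(np.pi/2)).round(4))
E
python3 -c "
from h import *
go(.602,-.242,.20,.7)"
```

```text
t 0.1 pos [ 0.1762 -0.5467  0.2305] F [-0.3 -0.  -0.7] open 1.005 j6 -0.07
dp [ 0.9974 -0.3186  0.0617] rot [-1.000e-03 -8.000e-04 -8.093e-01]
```

```bash
python3 -m creep '{"dp":[[0.11,-0.035,0],[0.22,-0.07,0],[0.33,-0.105,0],[0.44,-0.14,0],[0.55,-0.175,0],[0.66,-0.21,0],[0.77,-0.245,0],[0.88,-0.28,0.02],[0.95,-0.305,0.04],[0.997,-0.319,0.062],[0.997,-0.319,0.062],[0.997,-0.319,0.062]],"rot":[[0,0,-0.09],[0,0,-0.18],[0,0,-0.27],[0,0,-0.36],[0,0,-0.45],[0,0,-0.54],[0,0,-0.63],[0,0,-0.72],[0,0,-0.77],[0,0,-0.809],[0,0,-0.809],[0,0,-0.809]],"gripper":[-1,-1,-1,-1,-1,-1,-1,-1,-1,-1,-1,-1]}'
python3 - <<'E'
from h import *
go(.602,-.242,.036,.7)
for n in("scene","top"):
    p,d=grab(n); np.savez(f"{n}1.npz",p=p,d=d)
    c=get_calibration(n); R=np.array(c["rotation"])
    s=state()
    for off in ([0,0,0],[0,.0425,-.013],[0,-.0425,-.013]):
        q=R.T@(s["eef_pos"]+s["ee_rot"]@np.array(off)-c["origin"]); u,v=c["fx"]*q[0]/q[2]+c["cx"],c["fy"]*q[1]/q[2]+c["cy"]
        cv2.circle(p,(int(round(u)),int(round(v))),1,(255,0,255),-1); print(n,u,v)
    w=p[130:330,60:280] if n=="scene" else p[120:300,280:480]
    cv2.imwrite(f"pics/{n}1.png",cv2.resize(w[:,:,::-1],None,fx=3,fy=3))
a,b=[cv2.imread(f"pics/{n}1.png") for n in("scene","top")]
h=540; cv2.imwrite("pics/both1.png",cv2.resize(np.hstack([a[:h,:],b[:h]]),(800,350)))
E
```

```text
t: 1.6
eef_pos: [0.6009, -0.2433, 0.2001]
ee_rot: [[-0.011, 1.0, -0.001], [1.0, 0.011, -0.0], [-0.0, -0.001, -1.0]]
wrist_force: [0.2, 0.3, 1.0]
opening: 0.996
gripper_force: 0.0
t 1.6 pos [ 0.6009 -0.2433  0.2001] F [0.2 0.3 1. ] open 0.996 j6 -0.46
dp [0.0027 0.0026 0.3282] rot [-0.0009  0.0002 -0.0011]
scene 152.51576847284338 238.67003665094396
scene 163.8549900732647 250.97620259749078
scene 138.83568182382504 219.5557373600743
top 377.8821827352101 168.05768708705278
top 378.67990965926947 147.38051235989147
top 380.3273931327534 186.46497157583883
```

View pics/both1.png

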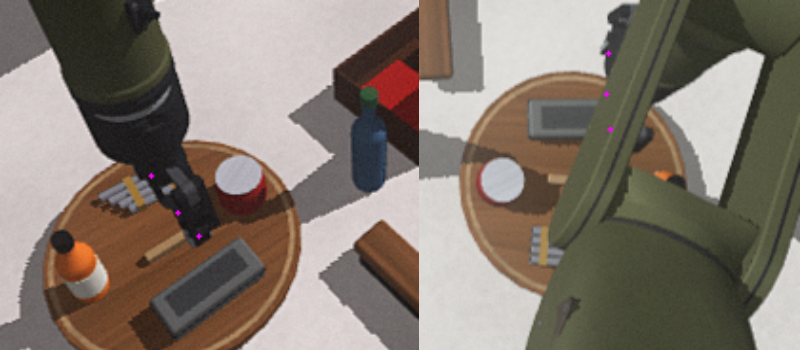

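The scene view shows the projected fingertip mark sitting on the real fingertip at crop (199,235), with the case straight below it. The calibration is good enough to descend.

```bash
python3 -m creep '{"dp":[[0.003,0.003,0.08],[0.003,0.003,0.16],[0.003,0.003,0.23],[0.003,0.003,0.28],[0.003,0.003,0.31],[0.003,0.003,0.328],[0.003,0.003,0.328],[0.003,0.003,0.328],[0.003,0.003,0.328],[0.003,0.003,0.328]],"rot":[[0,0,0],[0,0,0],[0,0,0],[0,0,0],[0,0,0],[0,0,0],[0,0,0],[0,0,0],[0,0,0],[0,0,0]],"gripper":[-1,-1,-1,-1,-1,-1,-0.5,-0.4,-0.35,-0.3]}'; python3 -c "
from h import *
go(.602,-.242,.036,.7)"
```

```text
t: 2.95
eef_pos: [0.6038, -0.2411, 0.037]
ee_rot: [[-0.012, 1.0, 0.001], [1.0, 0.012, -0.0], [-0.0, 0.001, -1.0]]
wrist_force: [-0.6, -0.4, -0.4]
opening: 0.65
gripper_force: 0.0
t 2.95 pos [ 0.6038 -0.2411  0.037 ] F [-0.6 -0.4 -0.4] open 0.65 j6 -0.46
dp [-0.0017 -0.0035  0.0019] rot [ 0.0006  0.0003 -0.0002]
```

```bash
python3 -m creep '{"dp":[[0,0,0],[0,0,0],[0,0,0],[0,0,0],[0,0,0],[0,0,0],[0,0,0],[0,0,0]],"rot":[[0,0,0],[0,0,0],[0,0,0],[0,0,0],[0,0,0],[0,0,0],[0,0,0],[0,0,0]],"gripper":[-0.25,-0.2,-0.15,-0.1,0.2,1,1,1]}'; python3 -c "
from h import *
go(.602,-.242,.27,.7)"
```

```text
t: 3.95
eef_pos: [0.6033, -0.2411, 0.0367]
ee_rot: [[-0.012, 1.0, 0.0], [1.0, 0.012, -0.0], [-0.0, 0.0, -1.0]]
wrist_force: [-2.1, 0.8, 5.6]
opening: 0.569
gripper_force: 63.0
t 3.95 pos [ 0.6033 -0.2411  0.0367] F [-2.1  0.8  5.6] open 0.569 j6 -0.46
dp [-0.0018 -0.0027 -0.4666] rot [ 0.      0.0001 -0.0003]
```

```bash
python3 -m creep '{"dp":[[0,0,-0.01],[0,0,-0.03],[0,0,-0.06],[0,0,-0.11],[0,0,-0.17],[0,0,-0.23],[0,0,-0.29],[0,0,-0.35],[0,0,-0.4],[0,0,-0.44],[0,0,-0.467],[0,0,-0.467]],"rot":[[0,0,0],[0,0,0],[0,0,0],[0,0,0],[0,0,0],[0,0,0],[0,0,0],[0,0,0],[0,0,0],[0,0,0],[0,0,0],[0,0,0]],"gripper":[1,1,1,1,1,1,1,1,1,1,1,1]}'
python3 - <<'E'
from h import *
go(.54,.05,.27,50)
go(.504,.329,.27,94.9)
p,d=grab("scene");np.savez("scene2.npz",p=p,d=d)
p2,d2=grab("top");np.savez("top2.npz",p=p2,d=d2)
cv2.imwrite("pics/s2.png",cv2.resize(np.hstack([p,p2])[:,:,::-1],(800,300)))
E
```

```text
t: 5.45
eef_pos: [0.604, -0.2413, 0.2715]
ee_rot: [[-0.012, 1.0, 0.003], [1.0, 0.012, -0.001], [-0.001, 0.003, -1.0]]
wrist_force: [0.4, -0.2, -2.8]
opening: 0.571
gripper_force: 62.4
t 5.45 pos [ 0.604  -0.2413  0.2715] F [ 0.4 -0.2 -2.8] open 0.571 j6 -0.46
dp [ 0.584  -0.121   0.0019] rot [ 0.0013  0.0015 -0.548 ]
t 5.45 pos [ 0.604  -0.2413  0.2715] F [ 0.4 -0.2 -2.8] open 0.571 j6 -0.46
dp [ 1.1428e+00 -1.8640e-01  1.0000e-03] rot [ 6.0000e-04  2.0000e-03 -1.0469e+00]
```

View pics/s2.png

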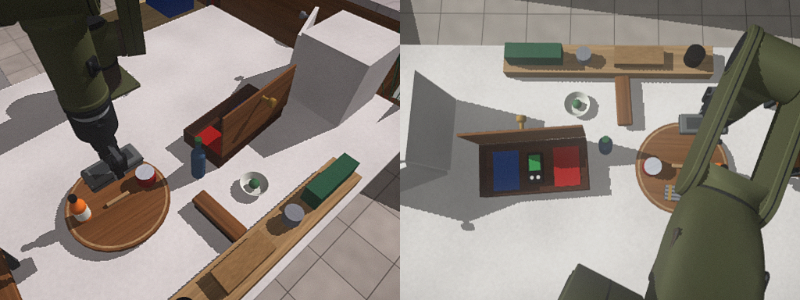

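The case is held level: left frame (112,165), right frame (705,125). The turntable hasn't moved.

```bash
python3 -m creep '{"dp":[[0.01,0,0],[0.03,-0.006,0],[0.07,-0.015,0],[0.12,-0.025,0],[0.18,-0.037,0],[0.24,-0.05,0],[0.31,-0.064,0],[0.38,-0.08,0],[0.45,-0.094,0],[0.51,-0.106,0],[0.56,-0.116,0],[0.584,-0.121,0]],"rot":[[0,0,0],[0,0,-0.03],[0,0,-0.07],[0,0,-0.12],[0,0,-0.17],[0,0,-0.23],[0,0,-0.3],[0,0,-0.36],[0,0,-0.42],[0,0,-0.48],[0,0,-0.52],[0,0,-0.548]],"gripper":[1,1,1,1,1,1,1,1,1,1,1,1]}'
python3 - <<'E'
from h import *
go(.5015,.329,.27,94.9)
E
```

```text
t: 7.05
eef_pos: [0.5381, 0.0524, 0.2699]
ee_rot: [[-0.77, 0.639, -0.0], [0.639, 0.77, 0.0], [0.001, 0.0, -1.0]]
wrist_force: [-0.7, 0.3, -2.0]
opening: 0.572
gripper_force: 62.3
t 7.05 pos [0.5381 0.0524 0.2699] F [-0.7  0.3 -2. ] open 0.572 j6 -0.86
dp [4.096e-01 3.790e-01 1.000e-04] rot [ 2.000e-04 -3.000e-04 -4.954e-01]
```

```bash
python3 -m creep '{"dp":[[0.01,0.01,0],[0.03,0.028,0],[0.06,0.056,0],[0.1,0.093,0],[0.15,0.139,0],[0.2,0.185,0],[0.25,0.231,0],[0.3,0.278,0],[0.35,0.324,0],[0.39,0.361,0],[0.41,0.379,0],[0.41,0.379,0]],"rot":[[0,0,-0.01],[0,0,-0.03],[0,0,-0.07],[0,0,-0.12],[0,0,-0.18],[0,0,-0.24],[0,0,-0.3],[0,0,-0.36],[0,0,-0.42],[0,0,-0.47],[0,0,-0.495],[0,0,-0.495]],"gripper":[1,1,1,1,1,1,1,1,1,1,1,1]}'
python3 - <<'E'
from h import *
go(.5015,.329,.016,94.9)
p,d=grab("scene")
p2,d2=grab("top")
cv2.imwrite("pics/s3.png",cv2.resize(np.hstack([p[40:280,150:450],p2[100:340,50:350]])[:,:,::-1],(800,320)))
E
```

```text
t: 8.55
eef_pos: [0.5042, 0.3275, 0.2695]
ee_rot: [[-0.997, -0.08, -0.0], [-0.08, 0.997, -0.001], [0.0, -0.001, -1.0]]
wrist_force: [-0.0, -0.3, -2.2]
opening: 0.57
gripper_force: 62.4
t 8.55 pos [0.5042 0.3275 0.2695] F [-0.  -0.3 -2.2] open 0.57 j6 -1.14
dp [0.005  0.0038 0.507 ] rot [-0.0004 -0.0002 -0.0036]
```

View pics/s3.png

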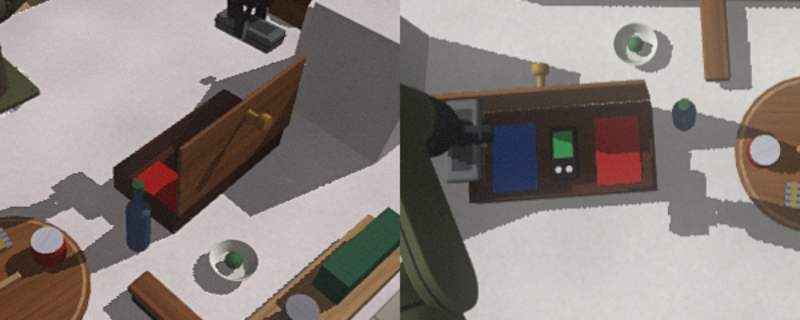

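The case hangs level over the blue-pad end, at right frame (463,140), clear of the lid and tuner. Lowering next.

```bash
python3 -m creep '{"dp":[[0.005,0.004,0.03],[0.005,0.004,0.08],[0.005,0.004,0.14],[0.005,0.004,0.2],[0.005,0.004,0.26],[0.005,0.004,0.32],[0.005,0.004,0.37],[0.005,0.004,0.42],[0.005,0.004,0.45],[0.005,0.004,0.475],[0.005,0.004,0.49],[0.005,0.004,0.5]],"rot":[[0,0,-0.004],[0,0,-0.004],[0,0,-0.004],[0,0,-0.004],[0,0,-0.004],[0,0,-0.004],[0,0,-0.004],[0,0,-0.004],[0,0,-0.004],[0,0,-0.004],[0,0,-0.004],[0,0,-0.004]],"gripper":[1,1,1,1,1,1,1,1,1,1,1,1]}'
python3 - <<'E'
from h import *
go(.5015,.329,.0135,94.9)
E
```

```text
t: 10.15
eef_pos: [0.5019, 0.3291, 0.0198]
ee_rot: [[-0.996, -0.085, 0.001], [-0.085, 0.996, 0.0], [-0.001, 0.0, -1.0]]
wrist_force: [-0.5, 0.4, -2.5]
opening: 0.574
gripper_force: 62.5
t 10.15 pos [0.5019 0.3291 0.0198] F [-0.5  0.4 -2.5] open 0.574 j6 -1.15
dp [ 0.0009 -0.0002  0.0126] rot [0.0002 0.0004 0.    ]
```

```bash
python3 -m creep '{"dp":[[0,0,0.004],[0,0,0.008],[0,0,0.01],[0,0,0.012],[0,0,0.012]],"rot":[[0,0,0],[0,0,0],[0,0,0],[0,0,0],[0,0,0]],"gripper":[1,1,1,1,1]}'
python3 - <<'E'
from h import *
go(.5015,.329,.0135,94.9)
E
```

```text
t: 10.78
eef_pos: [0.5016, 0.329, 0.0139]
ee_rot: [[-0.996, -0.086, 0.0], [-0.086, 0.996, 0.0], [-0.0, 0.0, -1.0]]
wrist_force: [-0.6, 0.4, -2.1]
opening: 0.571
gripper_force: 62.5
t 10.78 pos [0.5016 0.329  0.0139] F [-0.6  0.4 -2.1] open 0.571 j6 -1.15
dp [0.0002 0.     0.0007] rot [0.     0.0001 0.0001]
```

Not yet in contact. Going down in small steps.

```bash
python3 -m creep '{"dp":[[0,0,0.002],[0,0,0.003],[0,0,0.003]],"rot":[[0,0,0],[0,0,0],[0,0,0]],"gripper":[1,1,1]}'
```

```text
t: 11.15
eef_pos: [0.5017, 0.329, 0.0137]
ee_rot: [[-0.996, -0.086, 0.001], [-0.086, 0.996, 0.0], [-0.001, 0.0, -1.0]]
wrist_force: [-1.5, -0.8, 6.8]
opening: 0.571
gripper_force: 63.7
```

```bash
python3 -m creep '{"dp":[[0,0,0],[0,0,0],[0,0,0],[0,0,0],[0,0,-0.03],[0,0,-0.08],[0,0,-0.16],[0,0,-0.26],[0,0,-0.36],[0,0,-0.46],[0,0,-0.51],[0,0,-0.51]],"rot":[[0,0,0],[0,0,0],[0,0,0],[0,0,0],[0,0,0],[0,0,0],[0,0,0],[0,0,0],[0,0,0],[0,0,0],[0,0,0],[0,0,0]],"gripper":[-0.2,-0.4,-0.5,-0.5,-0.5,-0.5,-0.5,-0.5,-0.5,-0.5,-0.5,-0.5]}'
python3 - <<'E'
from h import *
go(.51,.05,.27,45)
E
```

```text
t: 12.65
eef_pos: [0.5028, 0.3297, 0.2711]
ee_rot: [[-0.996, -0.086, 0.006], [-0.086, 0.996, 0.003], [-0.006, 0.003, -1.0]]
wrist_force: [0.1, -0.0, -1.0]
opening: 0.75
gripper_force: 0.0
t 12.65 pos [0.5028 0.3297 0.2711] F [ 0.1 -0.  -1. ] open 0.75 j6 -1.15
dp [ 3.350e-02 -5.586e-01  3.000e-04] rot [0.0035 0.003  0.5545]
```

```bash
python3 -m creep '{"dp":[[0,-0.03,0],[0,-0.1,0],[0.01,-0.2,0],[0.02,-0.31,0],[0.03,-0.42,0],[0.034,-0.5,0],[0.034,-0.54,0],[0.034,-0.559,0],[0.034,-0.559,0]],"rot":[[0,0,0.03],[0,0,0.11],[0,0,0.2],[0,0,0.3],[0,0,0.4],[0,0,0.48],[0,0,0.53],[0.003,0.003,0.555],[0.003,0.003,0.555]],"gripper":[-0.5,-0.5,-0.5,-0.5,-0.5,-1,-1,-1,-1]}'
python3 - <<'E'
from h import *
(p,d),(p2,d2)=grab("scene"),grab("top")
cv2.imwrite("pics/s4.png",cv2.resize(np.hstack([p,p2])[:,:,::-1],(800,300)))
for n,pp,dd,ro in(("scene",p,d,roi(140,300,315,400)),("top",p2,d2,roi(500,620,345,425))):
    o,r,P=world(n,dd); z=P[...,2]; x=P[...,0];y=P[...,1]
    m=big(ro&(z>.038)&(z<.052)); print(n,m.sum(),rect(plane(o,r,m,.044)))
    m=(abs(x-.5)<.08)&(abs(y-.329)<.06)&(z>.03)&(z<.048)
    if n=="top": print("case",m.sum(),rect(plane(o,r,big(m),.037)),np.median(z[m]))
go(.437,-.234,.15,-5.4)
E
```

```text
t: 13.78
eef_pos: [0.5079, 0.0485, 0.2662]
ee_rot: [[-0.706, 0.708, -0.008], [0.708, 0.706, -0.003], [0.004, -0.008, -1.0]]
wrist_force: [0.0, -0.4, 0.5]
opening: 1.001
gripper_force: 0.0
scene 649 (array([ 0.4389, -0.2345]), 0.0994, 0.0518, np.float32(84.8))
top 693 (array([ 0.4342, -0.2335]), 0.101, 0.0478, np.float32(84.5))
case 971 (array([0.4991, 0.3249]), 0.1196, 0.0511, np.float32(6.4)) 0.03580173777653073
t 13.88 pos [0.5082 0.0496 0.2667] F [0.6 0.7 0.3] open 1.001 j6 -0.77
dp [-0.3011 -0.5002  0.2357] rot [-4.9e-03 -2.0e-04  5.6e-01]
```

View pics/s4.png

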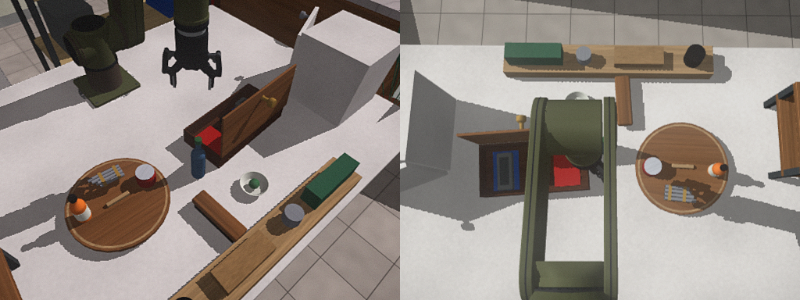

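The pipe and turntable haven't shifted, with the pipe at left frame (105,177) and right frame (680,195). The case lies on the blue pad at (505,168).

```bash
python3 -m creep '{"dp":[[-0.02,-0.03,0],[-0.06,-0.1,0.02],[-0.12,-0.2,0.05],[-0.18,-0.3,0.1],[-0.24,-0.4,0.16],[-0.28,-0.47,0.21],[-0.299,-0.502,0.236],[-0.299,-0.502,0.236],[-0.299,-0.502,0.236]],"rot":[[0,0,0.08],[0,0,0.18],[0,0,0.28],[0,0,0.38],[0,0,0.47],[-0.005,0,0.53],[-0.005,0,0.56],[-0.005,0,0.56],[-0.005,0,0.56]],"gripper":[-1,-1,-1,-1,-1,-1,-1,-1,-1]}'; python3 -c "
from h import *
go(.438,-.235,.033,-5.4)"
```

```text
t: 15.0
eef_pos: [0.4369, -0.2333, 0.1512]
ee_rot: [[0.093, 0.996, 0.002], [0.996, -0.093, 0.0], [0.0, 0.002, -1.0]]
wrist_force: [0.2, 0.1, -0.7]
opening: 0.997
gripper_force: 0.0
t 15.0 pos [ 0.4369 -0.2333  0.1512] F [ 0.2  0.1 -0.7] open 0.997 j6 -0.48
dp [-0.0032  0.002   0.2364] rot [ 0.0015 -0.0002  0.0008]
```

```bash
python3 -m creep '{"dp":[[-0.003,0.002,0.05],[-0.003,0.002,0.11],[-0.003,0.002,0.16],[-0.003,0.002,0.2],[-0.003,0.002,0.225],[-0.003,0.002,0.237],[-0.003,0.002,0.237],[-0.003,0.002,0.237],[-0.003,0.002,0.237],[-0.003,0.002,0.237],[-0.003,0.002,0.237]],"rot":[[0,0,0],[0,0,0],[0,0,0],[0,0,0],[0,0,0],[0,0,0],[0,0,0],[0,0,0],[0,0,0],[0,0,0],[0,0,0]],"gripper":[-1,-1,-1,-1,-1,-1,-0.5,-0.4,-0.3,-0.25,-0.2]}'; python3 -c "
from h import *
go(.438,-.235,.0325,-5.4)"
```

```text
t: 16.38
eef_pos: [0.4369, -0.2362, 0.0322]
ee_rot: [[0.095, 0.995, 0.002], [0.995, -0.095, -0.0], [-0.0, 0.002, -1.0]]
wrist_force: [0.3, -0.4, -0.3]
opening: 0.598
gripper_force: 0.0
t 16.38 pos [ 0.4369 -0.2362  0.0322] F [ 0.3 -0.4 -0.3] open 0.598 j6 -0.49
dp [ 0.0025  0.002  -0.0007] rot [ 0.001   0.0001 -0.0006]
```

```bash
python3 -m creep '{"dp":[[0,0,0],[0,0,0],[0,0,0],[0,0,0],[0,0,0],[0,0,0],[0,0,0],[0,0,0]],"rot":[[0,0,0],[0,0,0],[0,0,0],[0,0,0],[0,0,0],[0,0,0],[0,0,0],[0,0,0]],"gripper":[-0.18,-0.15,-0.12,-0.1,0.2,1,1,1]}'; python3 -c "
from h import *
go(.438,-.235,.27,-5.4)"
```

```text
t: 17.38
eef_pos: [0.4366, -0.236, 0.0324]
ee_rot: [[0.095, 0.996, 0.001], [0.996, -0.095, -0.0], [-0.0, 0.001, -1.0]]
wrist_force: [-2.1, 1.0, 5.4]
opening: 0.541
gripper_force: 60.9
t 17.38 pos [ 0.4366 -0.236   0.0324] F [-2.1  1.   5.4] open 0.541 j6 -0.49
dp [ 0.0021  0.0031 -0.4752] rot [ 0.0007  0.0001 -0.0004]
```

```bash
python3 -m creep '{"dp":[[0,0,-0.006],[0,0,-0.015],[0,0,-0.03],[0,0,-0.06],[0,0,-0.11],[0,0,-0.17],[0,0,-0.24],[0,0,-0.31],[0,0,-0.38],[0,0,-0.44],[0,0,-0.475],[0,0,-0.475]],"rot":[[0,0,0],[0,0,0],[0,0,0],[0,0,0],[0,0,0],[0,0,0],[0,0,0],[0,0,0],[0,0,0],[0,0,0],[0,0,0],[0,0,0]],"gripper":[1,1,1,1,1,1,1,1,1,1,1,1]}'
python3 - <<'E'
from h import *
(p,d),(p2,d2)=grab("scene"),grab("top")
cv2.imwrite("pics/s5.png",cv2.resize(np.hstack([p[20:300,:380],p2[100:380,132:]])[:,:,::-1],(800,295)))
go(.48,.0,.27,45)
E
```

```text
t: 18.88
eef_pos: [0.4373, -0.2364, 0.2713]
ee_rot: [[0.095, 0.995, 0.005], [0.995, -0.095, -0.002], [-0.002, 0.005, -1.0]]
wrist_force: [-0.2, -0.1, -1.0]
opening: 0.544
gripper_force: 61.9
t 18.98 pos [ 0.4361 -0.2356  0.2691] F [-0.7 -0.6 -1.1] open 0.538 j6 -0.49
dp [ 0.4775  0.0428 -0.0017] rot [ 5.000e-04 -0.000e+00 -5.605e-01]
```

View pics/s5.png

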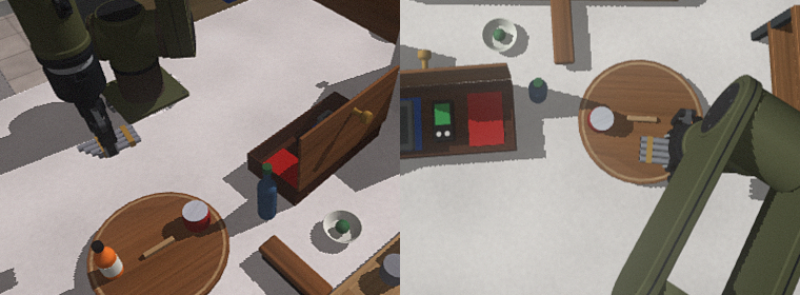

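The pipe is held level at left frame (110,143), and the turntable is undisturbed.

```bash
python3 -m creep '{"dp":[[0.01,0,0],[0.03,0.003,0],[0.07,0.006,0],[0.12,0.011,0],[0.18,0.016,0],[0.24,0.021,0],[0.3,0.027,0],[0.36,0.032,0],[0.41,0.037,0],[0.45,0.04,0],[0.478,0.043,0],[0.478,0.043,0]],"rot":[[0,0,-0.01],[0,0,-0.03],[0,0,-0.08],[0,0,-0.14],[0,0,-0.2],[0,0,-0.27],[0,0,-0.34],[0,0,-0.41],[0,0,-0.48],[0,0,-0.53],[0,0,-0.56],[0,0,-0.56]],"gripper":[1,1,1,1,1,1,1,1,1,1,1,1]}'; python3 -c "
from h import *
go(.523,.134,.27,94.9)"
```

```text
t: 20.48
eef_pos: [0.4806, 0.0008, 0.2692]
ee_rot: [[-0.708, 0.706, 0.001], [0.706, 0.708, -0.0], [-0.001, 0.0, -1.0]]
wrist_force: [-0.3, 0.3, -1.6]
opening: 0.542
gripper_force: 61.8
t 20.48 pos [0.4806 0.0008 0.2692] F [-0.3  0.3 -1.6] open 0.542 j6 -0.87
dp [ 0.1281  0.2485 -0.0016] rot [ 1.000e-04  4.000e-04 -5.538e-01]
```

```bash
python3 -m creep '{"dp":[[0.005,0.01,0],[0.016,0.03,0],[0.034,0.06,0],[0.056,0.1,0],[0.078,0.14,0],[0.1,0.18,0],[0.12,0.215,0],[0.134,0.243,0],[0.134,0.243,0],[0.134,0.243,0],[0.134,0.243,0]],"rot":[[0,0,-0.02],[0,0,-0.06],[0,0,-0.12],[0,0,-0.19],[0,0,-0.27],[0,0,-0.35],[0,0,-0.43],[0,0,-0.5],[0,0,-0.54],[0,0,-0.554],[0,0,-0.554]],"gripper":[1,1,1,1,1,1,1,1,1,1,1]}'; python3 -c "
from h import *
go(.519,.134,.016,94.9)"
```

```text
t: 21.85
eef_pos: [0.5193, 0.1327, 0.2695]
ee_rot: [[-0.997, -0.083, 0.001], [-0.083, 0.997, -0.0], [-0.001, -0.0, -1.0]]
wrist_force: [0.2, 0.0, -1.3]
opening: 0.547
gripper_force: 61.8
t 21.85 pos [0.5193 0.1327 0.2695] F [ 0.2  0.  -1.3] open 0.547 j6 -1.48
dp [0.001  0.0029 0.507 ] rot [-0.0002  0.0007 -0.0018]
```

```bash
python3 -m creep '{"dp":[[0.001,0.003,0.03],[0.001,0.003,0.08],[0.001,0.003,0.14],[0.001,0.003,0.2],[0.001,0.003,0.26],[0.001,0.003,0.32],[0.001,0.003,0.37],[0.001,0.003,0.42],[0.001,0.003,0.46],[0.001,0.003,0.49],[0.001,0.003,0.507],[0.001,0.003,0.51]],"rot":[[0,0,-0.002],[0,0,-0.002],[0,0,-0.002],[0,0,-0.002],[0,0,-0.002],[0,0,-0.002],[0,0,-0.002],[0,0,-0.002],[0,0,-0.002],[0,0,-0.002],[0,0,-0.002],[0,0,-0.002]],"gripper":[1,1,1,1,1,1,1,1,1,1,1,1]}'; python3 -m creep '{"dp":[[0,0,0.003],[0,0,0.006],[0,0,0.007],[0,0,0.008]],"rot":[[0,0,0],[0,0,0],[0,0,0],[0,0,0]],"gripper":[1,1,1,1]}'
```

```text
t: 23.35
eef_pos: [0.5188, 0.1345, 0.0141]
ee_rot: [[-0.996, -0.087, 0.001], [-0.087, 0.996, -0.0], [-0.001, -0.0, -1.0]]
wrist_force: [0.2, 0.3, -1.6]
opening: 0.54
gripper_force: 61.8
t: 23.85
eef_pos: [0.5192, 0.1346, 0.0108]
ee_rot: [[-0.996, -0.087, 0.002], [-0.087, 0.996, -0.0], [-0.002, -0.0, -1.0]]
wrist_force: [-0.1, -0.3, -0.9]
opening: 0.542
gripper_force: 61.8
```

```bash
python3 -m creep '{"dp":[[0,0,0.001],[0,0,0.002],[0,0,0.002]],"rot":[[0,0,0],[0,0,0],[0,0,0]],"gripper":[1,1,1]}'
```

```text
t: 24.22
eef_pos: [0.519, 0.1345, 0.0095]
ee_rot: [[-0.996, -0.087, 0.001], [-0.087, 0.996, -0.0], [-0.001, -0.0, -1.0]]
wrist_force: [-0.7, 0.3, -0.7]
opening: 0.543
gripper_force: 61.9
```

```bash
python3 -m creep '{"dp":[[0,0,0.001],[0,0,0.002],[0,0,0.002]],"rot":[[0,0,0],[0,0,0],[0,0,0]],"gripper":[1,1,1]}'
```

```text
t: 24.6
eef_pos: [0.5191, 0.1346, 0.0094]
ee_rot: [[-0.996, -0.087, 0.002], [-0.087, 0.996, -0.0], [-0.002, -0.0, -1.0]]
wrist_force: [-2.2, -0.7, 7.0]
opening: 0.539
gripper_force: 62.8
```

```bash
python3 -m creep '{"dp":[[0,0,0],[0,0,0],[0,0,0],[0,0,0],[0,0,-0.03],[0,0,-0.09],[0,0,-0.19],[0,0,-0.3],[0,0,-0.41],[0,0,-0.5],[0.02,-0.1,-0.52],[0.04,-0.2,-0.52]],"rot":[[0,0,0],[0,0,0],[0,0,0],[0,0,0],[0,0,0],[0,0,0],[0,0,0],[0,0,0],[0,0,0],[0,0,0],[0,0,0],[0,0,0]],"gripper":[-0.2,-0.4,-0.5,-0.5,-0.5,-0.5,-0.5,-0.5,-0.5,-0.5,-0.5,-0.5]}'; python3 -m creep '{"dp":[[0.02,-0.1,0],[0.04,-0.2,0],[0.04,-0.24,0],[0.04,-0.26,0],[0.04,-0.26,0]],"rot":[[0,0,0],[0,0,0],[0,0,0],[0,0,0],[0,0,0]],"gripper":[-0.5,-0.5,-0.5,-0.5,-0.5]}'
python3 - <<'E'
from h import *
p,d=grab("top"); p0=p
o,r,P=world("top",d); z=P[...,2]; x=P[...,0];y=P[...,1]; p=p.astype(int);R,G,B=p[...,0],p[...,1],p[...,2]
def rep(n,m,zz): m=big(m); print(n,m.sum(),rect(plane(o,r,m,zz)),np.median(z[m]))
rep("case",(abs(x-.5)<.08)&(abs(y-.329)<.06)&(z>.03)&(z<.048),.037)
rep("pipe",(abs(x-.52)<.068)&(abs(y-.131)<.055)&(z>.0145)&(z<.03),.021)
rep("red",(abs(x-.52)<.08)&(abs(y-.131)<.06)&(R>60)&(G<R*.45),.009)
rep("blue",(abs(x-.5)<.08)&(abs(y-.329)<.06)&(B>R+15),.009)
rep("rim",roi(140,390,280,400)&(z>.05)&(z<.067),.06)
cv2.imwrite("pics/t6.png",cv2.resize(p0[130:280,80:280,::-1],(800,600)))
go(.5,.33,.2,94.9)
E
```

```text
t: 26.1
eef_pos: [0.5081, 0.0326, 0.2715]
ee_rot: [[-0.996, -0.089, 0.006], [-0.089, 0.996, -0.0], [-0.006, -0.001, -1.0]]
wrist_force: [-0.4, -1.1, -0.3]
opening: 0.749
gripper_force: 0.0
t: 26.72
eef_pos: [0.4988, -0.0981, 0.269]
ee_rot: [[-0.996, -0.086, 0.002], [-0.086, 0.996, 0.0], [-0.002, -0.0, -1.0]]
wrist_force: [0.2, -0.2, 0.7]
opening: 0.747
gripper_force: 0.0
case 932 (array([0.4987, 0.3251]), 0.119, 0.0502, np.float32(3.6)) 0.03566160580345856
pipe 639 (array([0.5122, 0.1323]), 0.1024, 0.0486, np.float32(4.9)) 0.019920689504581146
red 350 (array([0.5078, 0.1292]), 0.1036, 0.0846, np.float32(2.0)) 0.00836246709559263
blue 660 (array([0.5049, 0.3296]), 0.1301, 0.085, np.float32(5.0)) 0.00843974745771603
rim 1094 (array([0.5129, 0.2296]), 0.3414, 0.1682, np.float32(94.9)) 0.058710374143604804
t 26.77 pos [ 0.4988 -0.0974  0.2689] F [ 0.6  1.4 -0.1] open 0.748 j6 -1.93
dp [-0.0767  0.8514  0.1381] rot [0.0002 0.001  0.0011]
```

View pics/t6.png

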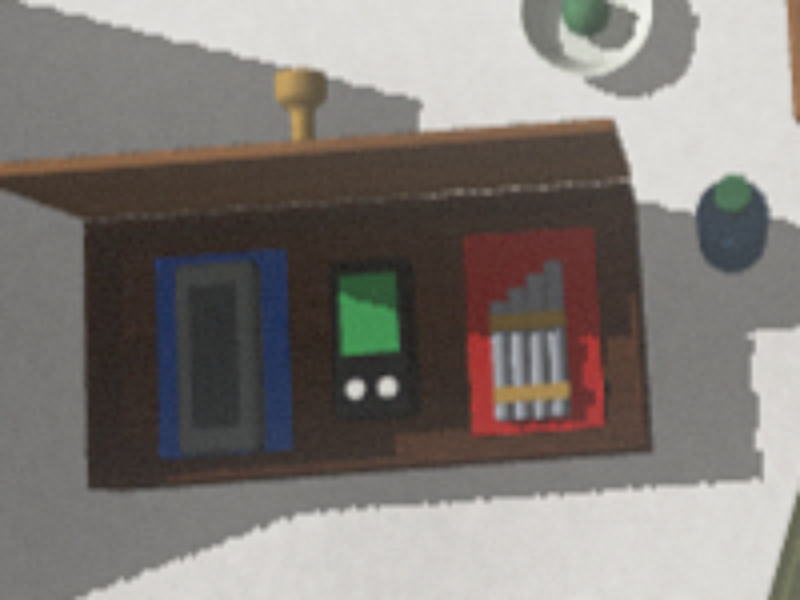

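Both items lie flat inside their pads: the case spans (175–260, 258–455) on blue and the pipe spans (490–570, 262–420) on red. The knob is at (300,95). Next I'll measure the lid angle from its outer face and plan a fingertip push beside the knob.

```bash
cat >> h.py <<'E'
C=np.array([.515,.232,0]); A=np.radians(4.9); BX=np.array([[np.cos(A),-np.sin(A),0],[np.sin(A),np.cos(A),0],[0,0,1]])
def loc(P): return (P-C)@BX
def lidangle():
    p,d=grab("scene"); o,r,P=world("scene",d); L=loc(P)
    m=(d>0)&(abs(L[...,1])<.16)&(abs(L[...,1])>.03)&(L[...,0]>-.09)&(L[...,0]<.14)&(L[...,2]>.085)&(L[...,2]<.235)
    m&=(p[...,0].astype(int)>p[...,2]+8)
    q=L[m]; k=np.ones(len(q),bool)
    for _ in range(4):
        c=q[k].mean(0); n=np.linalg.svd(q[k]-c,full_matrices=False)[2][2]; k=abs((q-c)@n)<.006
    n*=np.sign(n[0]); print("lid pts",k.sum(),"normal",n.round(3),"angle",np.degrees(np.arctan2(n[0],n[2])).round(1),"c",c.round(4),"zmax",q[k][:,2].max().round(3))
E
python3 - <<'E'
from h import *
lidangle()
s=state(); print("tcp local",loc(s["eef_pos"]).round(4))
E
```

```text
lid pts 2690 normal [0.999 0.    0.049] angle 87.2 c [ 0.0853 -0.0194  0.1657] zmax 0.228
tcp local [-0.0443 -0.3266  0.2688]
```

```bash
python3 -m creep '{"dp":[[-0.04,0.04,0],[-0.1,0.1,-0.01],[-0.17,0.18,-0.02],[-0.24,0.28,-0.02],[-0.3,0.38,-0.02],[-0.328,0.46,-0.01],[-0.328,0.52,0],[-0.328,0.544,0],[-0.328,0.544,0],[-0.328,0.544,0.05],[-0.328,0.544,0.11],[-0.328,0.544,0.148]],"rot":[[0,0,0],[0,0,0],[0,0,0],[0,0,0],[0,0,0],[0,0,0],[0,0,0],[0,0,0],[0,0,0],[0,0,0],[0,0,0],[0,0,0]],"gripper":[1,1,1,1,1,1,1,1,1,1,1,1]}';  python3 - <<'E'
from h import *
s=state(); print("tcp local",loc(s["eef_pos"]).round(4),s["wrist_force"].round(1),s["opening"])
p,d=grab("scene")
cv2.imwrite("pics/s7.png",cv2.resize(p[20:260,200:500,::-1],(750,600)))
h=.011;rho=.135
x0,_,z0=loc(s["eef_pos"])
for a in [87,80,75,70,65,60,55,50,45,40,35,30,25,20,15,10,5,0]:
    t=np.radians(a); X=.083-rho*np.cos(t)+.008*np.sin(t)+h; Z=.06+rho*np.sin(t)+.008*np.cos(t)
    print(a,np.round([X,Z],4),"dp",round(-(X-x0)/.5,3),round(-(Z-z0)/.5,3))
E
```

```text
t: 28.32
eef_pos: [0.6381, 0.1854, 0.1939]
ee_rot: [[-0.996, -0.086, 0.0], [-0.086, 0.996, -0.001], [-0.0, -0.001, -1.0]]
wrist_force: [0.7, 0.7, -0.4]
opening: 0.002
gripper_force: 0.0
tcp local [ 0.1187 -0.057   0.1939] [ 0.7  0.7 -0.4] 0.0023524005731130294
87 [0.0949 0.1952] dp 0.048 -0.003
80 [0.0784 0.1943] dp 0.081 -0.001
75 [0.0668 0.1925] dp 0.104 0.003
70 [0.0553 0.1896] dp 0.127 0.009
65 [0.0442 0.1857] dp 0.149 0.016
60 [0.0334 0.1809] dp 0.171 0.026
55 [0.0231 0.1752] dp 0.191 0.037
50 [0.0134 0.1686] dp 0.211 0.051
45 [0.0042 0.1611] dp 0.229 0.066
40 [-0.0043  0.1529] dp 0.246 0.082
35 [-0.012  0.144] dp 0.261 0.1
30 [-0.0189  0.1344] dp 0.275 0.119
25 [-0.025   0.1243] dp 0.287 0.139
20 [-0.0301  0.1137] dp 0.298 0.16
15 [-0.0343  0.1027] dp 0.306 0.182
10 [-0.0376  0.0913] dp 0.313 0.205
5 [-0.0398  0.0797] dp 0.317 0.228
0 [-0.041  0.068] dp 0.319 0.252
```

View pics/s7.png

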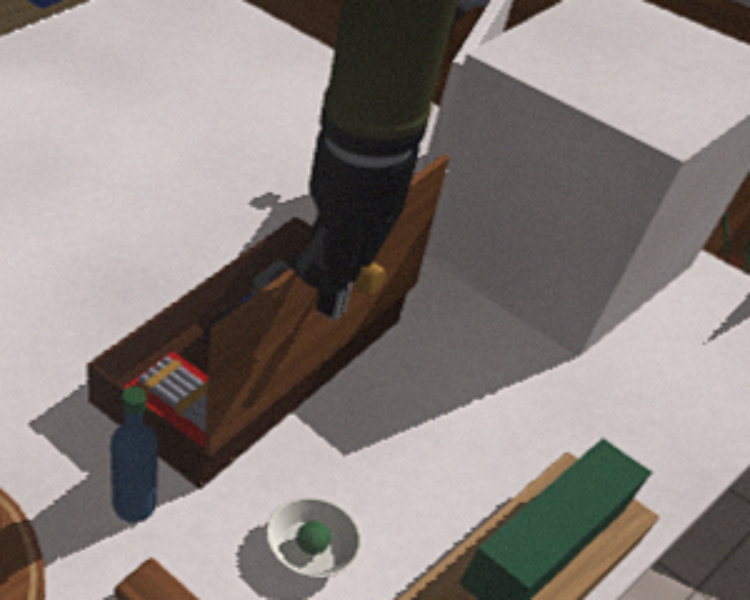

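The closed fingers stand behind the lid at (335,300), just left of the knob at (372,278). Pushing along the arc.

```bash
python3 -m creep '{"dp":[[0.02,0,0],[0.035,0,0],[0.05,0,0],[0.06,0,0],[0.07,0,0],[0.08,0,0],[0.093,0,0.001],[0.104,0,0.003],[0.116,0,0.006],[0.127,0,0.009],[0.138,0,0.012],[0.149,0,0.016]],"rot":[[0,0,0],[0,0,0],[0,0,0],[0,0,0],[0,0,0],[0,0,0],[0,0,0],[0,0,0],[0,0,0],[0,0,0],[0,0,0],[0,0,0]],"gripper":[1,1,1,1,1,1,1,1,1,1,1,1]}';  python3 - <<'E'
from h import *
s=state(); print("tcp local",loc(s["eef_pos"]).round(4),s["wrist_force"].round(1),s["torque"].round(2))
lidangle()
x0,_,z0=loc(s["eef_pos"]);h=.011;rho=.135
for a in [62,58,54,50,46,42,38,34,30,26,22,18]:
    t=np.radians(a); X=.083-rho*np.cos(t)+.008*np.sin(t)+h; Z=.06+rho*np.sin(t)+.008*np.cos(t)
    print(a,"dp",round(-(X-x0)/.5,3),round(-(Z-z0)/.5,3))
E
```

```text
t: 29.88
eef_pos: [0.5639, 0.1808, 0.1863]
ee_rot: [[-0.996, -0.087, 0.001], [-0.087, 0.996, 0.0], [-0.001, -0.0, -1.0]]
wrist_force: [0.8, 0.7, 1.0]
opening: -0.0
gripper_force: 0.9
tcp local [ 0.0444 -0.0552  0.1863] [0.8 0.7 1. ] [ 0.07 -0.2   0.  ]
lid pts 3818 normal [0.912 0.    0.41 ] angle 65.8 c [ 0.0497 -0.0154  0.1509] zmax 0.215
62 dp 0.013 0.007
58 dp 0.03 0.015
54 dp 0.047 0.025
50 dp 0.062 0.036
46 dp 0.077 0.047
42 dp 0.091 0.06
38 dp 0.104 0.074
34 dp 0.116 0.088
30 dp 0.127 0.104
26 dp 0.136 0.12
22 dp 0.145 0.137
18 dp 0.153 0.154
```

The lid follows the model exactly, at 65.8°. Continuing.

```bash
python3 -m creep '{"dp":[[0.013,0,0.007],[0.03,0,0.015],[0.047,0,0.025],[0.062,0,0.036],[0.077,0,0.047],[0.091,0,0.06],[0.104,0,0.074],[0.116,0,0.088],[0.127,0,0.104],[0.136,0,0.12],[0.145,0,0.137],[0.153,0,0.154]],"rot":[[0,0,0],[0,0,0],[0,0,0],[0,0,0],[0,0,0],[0,0,0],[0,0,0],[0,0,0],[0,0,0],[0,0,0],[0,0,0],[0,0,0]],"gripper":[1,1,1,1,1,1,1,1,1,1,1,1]}';  python3 - <<'E'
from h import *
s=state(); print("tcp local",loc(s["eef_pos"]).round(4),s["wrist_force"].round(1),s["torque"].round(2))
lidangle()
x0,_,z0=loc(s["eef_pos"]);h=.011;rho=.135
for a in [15,12,9,7,5,3.5,2,1,0,-1]:
    t=np.radians(a); X=.083-rho*np.cos(t)+.008*np.sin(t)+h; Z=.06+rho*np.sin(t)+.008*np.cos(t)
    print(a,"dp",round(-(X-x0)/.5,3),round(-(Z-z0)/.5,3))
E
```

```text
t: 31.42
eef_pos: [0.4881, 0.174, 0.1089]
ee_rot: [[-0.996, -0.087, 0.001], [-0.087, 0.996, -0.0], [-0.001, -0.0, -1.0]]
wrist_force: [0.3, 1.1, 0.2]
opening: -0.003
gripper_force: 0.5
tcp local [-0.0317 -0.0555  0.1089] [0.3 1.1 0.2] [ 0.01 -0.14 -0.01]
lid pts 2971 normal [0.308 0.001 0.951] angle 17.9 c [-0.019  -0.0131  0.1008] zmax 0.12
15 dp 0.005 0.012
12 dp 0.009 0.026
9 dp 0.013 0.04
7 dp 0.015 0.049
5 dp 0.016 0.058
3.5 dp 0.017 0.065
2 dp 0.018 0.072
1 dp 0.018 0.077
0 dp 0.019 0.082
-1 dp 0.019 0.086
```

```bash
python3 -m creep '{"dp":[[0.005,0,0.012],[0.009,0,0.026],[0.013,0,0.04],[0.015,0,0.049],[0.016,0,0.058],[0.017,0,0.065],[0.018,0,0.072],[0.018,0,0.077],[0.019,0,0.08],[0.019,0,0.082],[0.019,0,0.083],[0.019,0,0.083]],"rot":[[0,0,0],[0,0,0],[0,0,0],[0,0,0],[0,0,0],[0,0,0],[0,0,0],[0,0,0],[0,0,0],[0,0,0],[0,0,0],[0,0,0]],"gripper":[1,1,1,1,1,1,1,1,1,1,1,1]}'
```

```text
t: 32.98
eef_pos: [0.479, 0.1732, 0.0685]
ee_rot: [[-0.996, -0.087, 0.002], [-0.087, 0.996, -0.0], [-0.002, -0.0, -1.0]]
wrist_force: [-2.0, -0.4, 4.8]
opening: -0.003
gripper_force: 2.4
```

```bash
python3 -m creep '{"dp":[[0,0,0.002],[0,0,0.003],[0,0,0.004],[0,0,0.004]],"rot":[[0,0,0],[0,0,0],[0,0,0],[0,0,0]],"gripper":[1,1,1,1]}'
```

```text
t: 33.48
eef_pos: [0.479, 0.1732, 0.0683]
ee_rot: [[-0.996, -0.087, 0.003], [-0.087, 0.996, 0.0], [-0.003, -0.0, -1.0]]
wrist_force: [-5.5, -1.9, 21.7]
opening: -0.002
gripper_force: 10.5
```

Firm contact with no further travel, so the lid is shut. I'll retreat clear and check.

```bash
python3 -m creep '{"dp":[[0,0,-0.01],[0,0,-0.04],[0,0,-0.1],[0,0,-0.18],[0,0,-0.27],[0,0,-0.36],[0.06,-0.08,-0.4],[0.12,-0.18,-0.4],[0.16,-0.28,-0.4],[0.18,-0.36,-0.4],[0.18,-0.38,-0.4],[0.18,-0.38,-0.4]],"rot":[[0,0,0],[0,0,0],[0,0,0],[0,0,0],[0,0,0],[0,0,0],[0,0,0],[0,0,0],[0,0,0],[0,0,0],[0,0,0],[0,0,0]],"gripper":[1,1,1,1,1,1,1,1,1,1,1,1]}';  python3 - <<'E'
from h import *
s=state(); print(s["eef_pos"].round(3),s["wrist_force"].round(1))
(p,d),(p2,d2)=grab("scene"),grab("top")
o,r,P=world("scene",d); L=loc(P)
m=(d>0)&(abs(L[...,1])<.15)&(abs(L[...,1])>.03)&(abs(L[...,0])<.07)&(L[...,2]>.04)&(L[...,2]<.1)
q=L[m]; print(m.sum(),"z median",np.median(q[:,2]),"z slope vs x,y",np.linalg.lstsq(np.c_[q[:,:2],np.ones(len(q))],q[:,2],rcond=None)[0].round(4))
o,r,P=world("top",d2); z=P[...,2]
for n,ro,zz,lo in(("tin",roi(480,535,305,360),.077,.068),("bar",roi(537,595,320,345),.044,.038)): print(n,rect(plane(o,r,big(ro&(z>lo)&(z<.2)),zz)))
cv2.imwrite("pics/s8.png",cv2.resize(np.hstack([p,p2])[:,:,::-1],(800,300)))
E
```

```text
t: 34.98
eef_pos: [0.4059, -0.024, 0.2663]
ee_rot: [[-0.996, -0.085, 0.002], [-0.085, 0.996, 0.0], [-0.002, 0.0, -1.0]]
wrist_force: [-0.3, -1.2, 0.9]
opening: -0.001
gripper_force: 0.0
[ 0.406 -0.024  0.266] [-0.3 -1.2  0.9]
3321 z median 0.0671522646539302 z slope vs x,y [ 0.0009 -0.0005  0.0672]
tin (array([ 0.5158, -0.1432]), 0.0554, 0.0532, np.float32(90.7))
bar (array([ 0.5212, -0.2434]), 0.0695, 0.0123, np.float32(87.5))
```

View pics/s8.png

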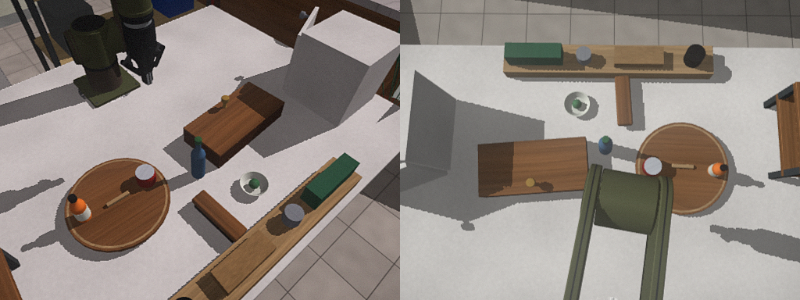

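The lid is shut and level at z = 67 mm, at left frame (233,122). The turntable and every other object are where they started, and the arm is clear.

```bash
python3 -c "
from cell import job_done
print(job_done())"
```

```text
the job is handed in; nothing more can be done
None
```

The case lies on the blue pad and the pitch pipe on the red pad, the lid is fully shut, the turntable is at rest, nothing else moved, and the job was handed in at about 35 s; the case sits about 6 mm off its pad's centre lengthwise, so its end may overhang the pad by about 1 mm.

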